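Sort the paste cartridges by feel and shut them in the case

TASK

Open the blue lid of the storage case, then draw each paste cartridge straight up out of the white stands without tipping or dragging the stands, and feel its weight: the heavy ones still hold paste and are to be stood upright in the case, the light ones are spent and go in the red waste bin. Set them down rather than letting them drop, leave the other things on the bench alone, and when the stands are empty shut the lid fully.

Things in the scene. Friction and masses are not known exactly. Their poses are not given: they have to be found in the camera images.
- cartridge_1_mid (a point): paste cartridge: upright dark-grey round barrel 40 mm in diameter with a paper band round it, 100 mm tall, with an orange tip cap 18 mm in diameter and 16 mm tall on top, 116 mm in all; the point is on its axis, 58 mm above its flat bottom. All six look alike; a good one weighs 270 to 410 g, a spent one 45 to 75 g. It starts upright in a place of one of the stands. None if absent today
- cartridge_2_mid (a point): paste cartridge: upright dark-grey round barrel 40 mm in diameter with a paper band round it, 100 mm tall, with an orange tip cap 18 mm in diameter and 16 mm tall on top, 116 mm in all; the point is on its axis, 58 mm above its flat bottom. All six look alike; a good one weighs 270 to 410 g, a spent one 45 to 75 g. It starts upright in a place of one of the stands. None if absent today
- cartridge_3_mid (a point): paste cartridge: upright dark-grey round barrel 40 mm in diameter with a paper band round it, 100 mm tall, with an orange tip cap 18 mm in diameter and 16 mm tall on top, 116 mm in all; the point is on its axis, 58 mm above its flat bottom. All six look alike; a good one weighs 270 to 410 g, a spent one 45 to 75 g. It starts upright in a place of one of the stands. None if absent today
- cartridge_4_mid (a point): paste cartridge: upright dark-grey round barrel 40 mm in diameter with a paper band round it, 100 mm tall, with an orange tip cap 18 mm in diameter and 16 mm tall on top, 116 mm in all; the point is on its axis, 58 mm above its flat bottom. All six look alike; a good one weighs 270 to 410 g, a spent one 45 to 75 g. It starts upright in a place of one of the stands. None if absent today
- cartridge_5_mid (a point): paste cartridge: upright dark-grey round barrel 40 mm in diameter with a paper band round it, 100 mm tall, with an orange tip cap 18 mm in diameter and 16 mm tall on top, 116 mm in all; the point is on its axis, 58 mm above its flat bottom. All six look alike; a good one weighs 270 to 410 g, a spent one 45 to 75 g. It starts upright in a place of one of the stands. None if absent today
- cartridge_6_mid (a point): paste cartridge: upright dark-grey round barrel 40 mm in diameter with a paper band round it, 100 mm tall, with an orange tip cap 18 mm in diameter and 16 mm tall on top, 116 mm in all; the point is on its axis, 58 mm above its flat bottom. All six look alike; a good one weighs 270 to 410 g, a spent one 45 to 75 g. It starts upright in a place of one of the stands. None if absent today
- stand_a: light (120 g) loose white plastic stand, 50 mm (its x) by 144 mm (its y) by 50 mm high; origin at the centre of its underside. Three square open places in a row along its y, at -47, 0 and +47 mm, each 44 mm wide and 46 mm deep with a 4 mm floor, walls 3 mm; a cartridge in it stands out 70 mm above the stand and has 2 mm play on each side
- stand_b: light (120 g) loose white plastic stand, 50 mm (its x) by 144 mm (its y) by 50 mm high; origin at the centre of its underside. Three square open places in a row along its y, at -47, 0 and +47 mm, each 44 mm wide and 46 mm deep with a 4 mm floor, walls 3 mm; a cartridge in it stands out 70 mm above the stand and has 2 mm play on each side
- case_in (a point): centre of the inner floor of the fixed storage case, 4 mm above the bench. The lower half is an open tray, 130 mm (its x) by 220 mm (its y) outside, 122 by 212 mm inside, its rim 75 mm above the bench, with no dividers; x points from the handle side to the hinge side, away from the robot
- lid (a joint): angle of the case's blue lid: 0 is shut, grows as the handle side swings up and over away from the robot, at most 1.65 rad. The lid is a deep cover (130 x 220 x 57 mm, top 132 mm above the bench when shut). Its stiff hinge stays where it is left; about 2 to 3 N at the handle moves it. It may start slightly ajar
- lid_handle (a point): middle of the steel bar handle on the lid's front face: a round bar 10 mm thick and 84 mm long, parallel to the case's y and the hinge, 40 mm out from the lid's front face, 22 mm below the lid's top, 110 mm above the bench when shut. It moves with the lid, on a circle about the hinge
- lid_hinge (a point): middle of the lid's hinge line at the rear rim of the case's lower half, 75 mm above the bench; the line runs along the case's y; when shut the handle lies 170 mm in front of it and 35 mm above it
- bin_in (a point): centre of the inner floor of the loose red waste bin (450 g), 4 mm above the bench; inside 152 x 152 mm along its x and y, rim 58 mm above the bench
- driver: screwdriver with a green handle, 160 mm, lying on the bench; a bystander, origin at its underside
- tape_roll: roll of amber tape, 64 mm across, 18 mm high, lying flat; a bystander, origin at its underside
- solvent: white solvent bottle, 48 mm across, 115 mm tall; a bystander, origin at its underside
- screw_jar: small jar, 48 mm across, 45 mm tall; a bystander, origin at its underside
- device_frame: yellow-edged device frame, 74 x 150 x 10 mm, lying flat; a bystander, origin at its underside
There are look-alikes about, which are no part of the job. What is shaped like the part that bears cartridge_6_mid but purple is not meant.

How it is judged:
By the outcome, as a careful person would: the job done as asked, in the order asked, and still so for the second after the job is handed in, with the robot touching nothing.
Of cartridge_1, cartridge_2, cartridge_3, cartridge_4, cartridge_5, cartridge_6 only 4 to 6 are there at a start; the rules pass over those that are not, and their reading is None.
At some moment in a run one of bin may be knocked a few centimetres aside while the robot is not near it.
It also fails if it takes over 210 s, if anything falls off the work surface, if the arm or the gripper's body presses on something with over 40 N, if the wrist force passes 120 N, or if a joint passes its speed limit or range.

ROBOT

A 6-joint arm with a two-finger parallel gripper is mounted at the origin on the work surface. World frame = base frame: x ahead of the robot, y to its left, z up, the work surface at z = 0. Lengths are in m, angles in rad, forces in N, time in s.
With the tool pointing down it reaches from about 0.375 to 0.825 m from the base axis. Payload 5.5 kg.
Tool frame: the origin (TCP) lies midway between the tips of the shut fingers; the grasp point (between the pads) lies 19 mm behind it; z points along the fingers, y is the direction in which the jaws open and shut (so a half turn about z gives the same grasp; the last joint's range is limited). The gripper opens to 85 mm and grips with 20 to 120 N. Pads are 22 mm wide; open, the fingers measure 114 mm over their backs; the gripper's body (76 mm by 85 mm) begins 54 mm behind the grasp point. The pads swing forward as they close: fully open they stand 13 mm farther back than shut.
Start: joints at [-1.208, 0.314, -0.047, 1.21, 0, 1.571], TCP at [0.213, -0.561, 0.231] pointing down, gripper open.
Joint ranges: [-2.67, 2.67], [-0.69, 1.73], [-1.03, 1.25], [-2.08, 2.16], [-1.42, 1.45], [-3.14, 3.14]. Speed limits (rad/s): [2.39, 2.39, 3.01, 3.14, 3.14, 3.14].

INTERFACE

Orientations are given as a unit quaternion [x, y, z, w].
In Python, from bench import env gives the robot as it stands. Calls block until the motion is done:
- env.move_ptp(position, orientation): joint-space move of the TCP to a pose.
- env.servo_line(position, rate=0.15, ori=None, max_force=None): straight line of the TCP; ori=None keeps the orientation; rate is the mean speed in m/s. With max_force (N) it stops when the force on the tool has changed by that much, and returns True; else False.
- env.move_j(angles): joint-space move.
- env.let_go() and env.gripper_close(grasp_force=None): open the fingers fully, or close them until they stop; grasp_force is the grip in N (None keeps the last).
- env.hold(seconds).
- env.ik(position, orientation): joint angles nearest the present ones, or None.
- env.get_image(name): name is "side" or "top"; returns a dict with "color" (384x512x3 uint8, blue, green, red), "fov_y" (degrees; the focal length in pixels is half the picture's height over the tangent of half this angle, whatever the lens; pixels are square), "cx", "cy" (the principal point, pixels), "world_from_camera" (4x4, takes a point from camera to world coordinates). Camera axes: x right, y down, z forward; pixel columns grow to the right and rows downward; lengths in m; the calibration is good to about 2 mm. A picture is of the moment at which its call begins. There is no depth.
A pose or a line that the arm cannot do raises env.PlanningError and nothing moves.
- env.hand_in(): hands the job in, once; it reports no verdict.
Readings, each from a call of its own:
- env.read_t(): time.
- env.read_joint_pos(): joint angles.
- env.read_qvel(): joint speeds.
- env.read_joint_efforts(): joint torques, N m.
- env.read_ee_pos(): TCP position.
- env.read_orientation(): TCP orientation.
- env.read_contact_force(): force on the tool from outside, world axes, zero at the start.
- env.read_moment(): the same for the moment, N m.
- env.read_width(): finger opening in m.
Only numpy, scipy, OpenCV 4.12 (cv2) and the standard library are available. Lean on these libraries where they do the work, as an engineer would, in place of code of your own. Each camera call takes 0.05 s, during which the arm holds its last target.

## Working session

There is one attempt and no reset: what is moved stays moved. The work goes in short steps, each a Python script; the robot and the scene stay as the last script left them, time stands still between calls to the robot, and variables do not carry over. Pictures are saved under pics/ and viewed, and the job is handed in when it is done.

```bash
ls; mkdir -p pics; python3 - <<'E'
from bench import env
import cv2,numpy as np
for n in("side","top"):
    d=env.get_image(n); cv2.imwrite(f"pics/{n}0.png",d["color"]); print(n,d["fov_y"],d["cx"],d["cy"],np.round(d["world_from_camera"],4).tolist())
print(env.read_t(),env.read_orientation(),env.read_ee_pos(),env.read_width(),env.read_contact_force())
E
```

```text
pics
side 53.03801500909578 250.30451897169766 191.10481584629588 [[-0.9996, -0.0139, 0.0232, 0.5275], [-0.0271, 0.5008, -0.8651, 0.9588], [0.0004, -0.8655, -0.501, 0.643], [0.0, 0.0, 0.0, 1.0]]
top 44.39335343230363 251.4007217774019 198.23599370672562 [[-0.0178, -0.9867, 0.1615, 0.3611], [-0.9995, 0.013, -0.0302, 0.0126], [0.0277, -0.162, -0.9864, 1.2738], [0.0, 0.0, 0.0, 1.0]]
0.1 [ 9.83589020e-01  1.80421890e-01 -1.38433029e-04 -7.49642044e-04] [ 0.21276005 -0.56045465  0.23053034] 0.08533147450478186 [-0.06828095  0.34473928  0.48982224]
```

View pics/side0.png

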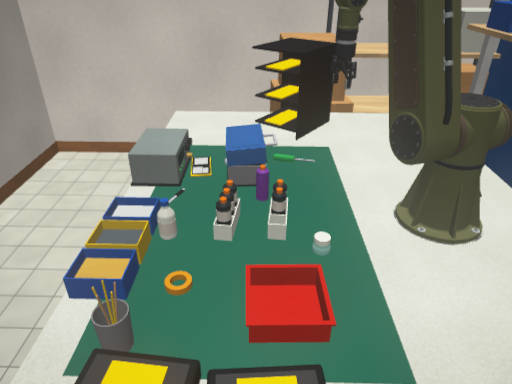

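View pics/top0.png

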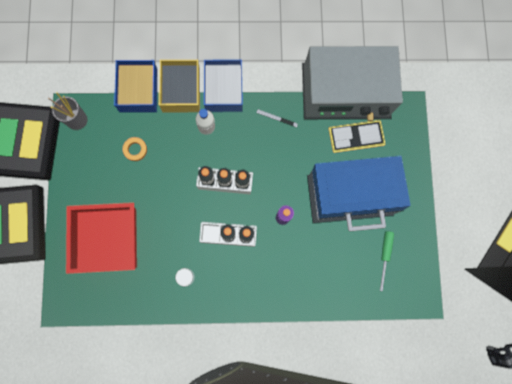

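The top view shows five real cartridges, dark barrels with orange caps. Three are in the far stand at about (206..242, 175) and two in the near stand at about (228,232) and (247,234), whose left place is empty. The purple look-alike stands alone at (286,213), is not meant, and will not be touched. The case is at (360,190), its handle at (366,225), and the bin at (100,238). Next I measure them.

```bash
cat > h.py <<'E'
from bench import env
import cv2,numpy as np
def img(n): return env.get_image(n)
def ray(d,u,v):
    f=d["color"].shape[0]/2/np.tan(np.radians(d["fov_y"])/2); T=np.array(d["world_from_camera"])
    r=T[:3,:3]@np.array([(u-d["cx"])/f,(v-d["cy"])/f,1.]); return T[:3,3],r
def onz(d,u,v,z):
    o,r=ray(d,u,v); return o+r*(z-o[2])/r[2]
def proj(d,p):
    f=d["color"].shape[0]/2/np.tan(np.radians(d["fov_y"])/2); T=np.array(d["world_from_camera"])
    c=T[:3,:3].T@(np.array(p)-T[:3,3]); return np.array([f*c[0]/c[2]+d["cx"],f*c[1]/c[2]+d["cy"]])
def tri(d1,p1,d2,p2):
    o1,r1=ray(d1,*p1);o2,r2=ray(d2,*p2)
    s=np.linalg.lstsq(np.c_[r1,-r2],o2-o1,rcond=None)[0]
    a,b=o1+r1*s[0],o2+r2*s[1]; return (a+b)/2,np.linalg.norm(a-b)
def blobs(d,lo,hi,amin=8):
    h=cv2.cvtColor(d["color"],cv2.COLOR_BGR2HSV); m=cv2.inRange(h,np.array(lo),np.array(hi))
    n,l,s,c=cv2.connectedComponentsWithStats(m)
    return m,[(c[i],s[i]) for i in range(1,n) if s[i][4]>=amin]
E
python3 - <<'E'
from h import *
for n in("top","side"):
    d=img(n)
    m,b=blobs(d,(5,150,120),(18,255,255))
    print(n)
    for c,s in b: print("or",np.round(c,1),s[4],np.round(onz(d,*c,.119),3))
    m,b=blobs(d,(105,120,60),(125,255,255),200)
    for c,s in b: print("bl",np.round(c,1),s)
    m,b=blobs(d,(0,170,60),(4,255,255),200)
    for c,s in b: print("red",np.round(c,1),s)
    c=d["color"]
    cv2.imwrite(f"pics/{n}_st.png",cv2.resize(c[150:260,180:310] if n=="top" else c[110:250,190:310],None,fx=5,fy=5,interpolation=cv2.INTER_CUBIC)[:600])
    cv2.imwrite(f"pics/{n}_case.png",cv2.resize(c[145:245,300:420] if n=="top" else c[110:210,200:330],None,fx=6,fy=6,interpolation=cv2.INTER_CUBIC)[:600])
E
```

```text
top
bl [136.9  91.1] [114  61  43  51 568]
bl [218.6 108. ] [200  92  42  26 283]
bl [360.4 186.3] [ 313  157   97   61 4782]
red [ 80.4 223.7] [ 69 207  55  51 446]
side
or [262.  166.8] 23 [ 0.52  -0.095  0.119]
or [279.7 181.5] 32 [ 0.47  -0.003  0.119]
or [229.4 182.4] 33 [0.612 0.006 0.119]
or [278.9 189.5] 33 [0.474 0.043 0.119]
or [226.3 190.5] 35 [0.617 0.052 0.119]
or [222.9 199.1] 41 [0.623 0.098 0.119]
or [177.7 277.2] 89 [0.685 0.394 0.119]
or [178.6 289. ] 137 [0.677 0.426 0.119]
bl [501.   15.7] [487   0  25  32 631]
bl [501.1  75. ] [ 484   40   28   70 1214]
bl [244.8 145. ] [ 226  124   40   42 1443]
bl [500.1 152.4] [486 137  26  26 351]
bl [141.2 208.4] [103 197  65  38 649]
bl [103.7 275.7] [  63  249   76   50 1727]
red [287.3 303.6] [ 246  265   90   77 6333]
```

View pics/top_st.png

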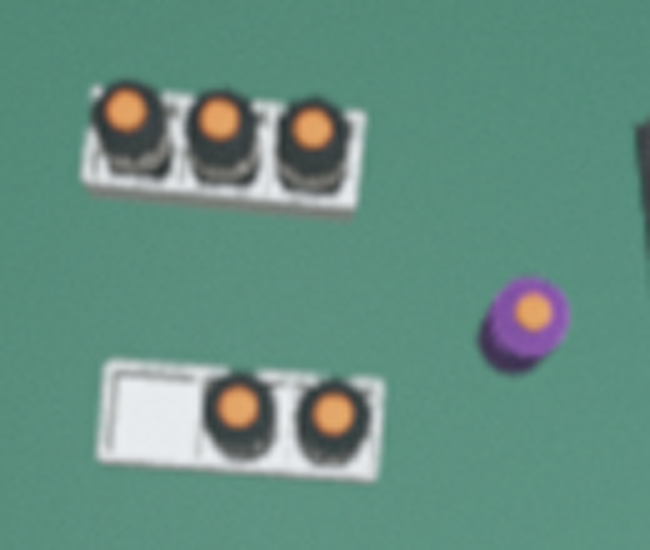

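View pics/top_case.png

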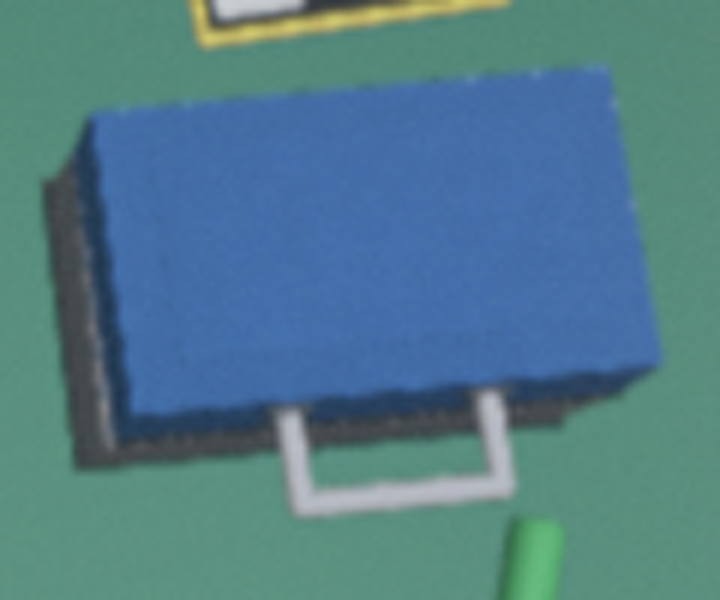

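View pics/side_case.png

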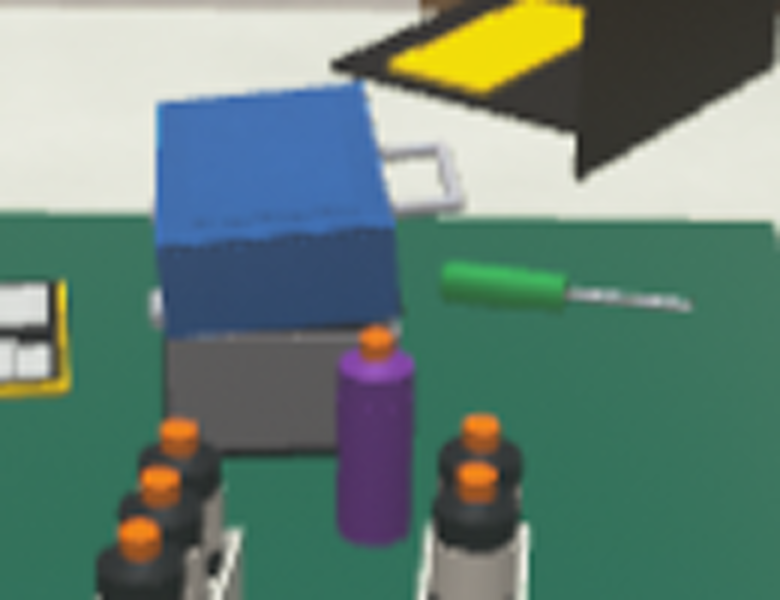

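View pics/side_st.png

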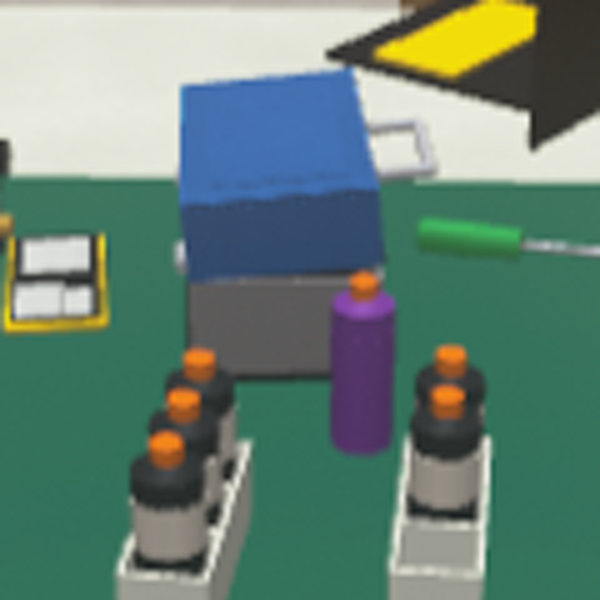

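```bash
python3 - <<'E'
from h import *
t=img("top");s=img("side")
ht=cv2.cvtColor(t["color"],cv2.COLOR_BGR2HSV)
m,b=blobs(t,(5,110,170),(18,255,255),10)
tc=[c for c,x in b if 180<c[0]<310]
m,b=blobs(s,(5,150,120),(18,255,255))
sc=[c for c,x in b if 215<c[0]<300]
for c in tc:
    p,e=min([tri(t,c,s,q) for q in sc],key=lambda r:r[1]+abs(r[0][2]-.118)); print("cap",np.round(c,1),np.round(p,4),round(e,4),"z.117",np.round(onz(t,*c,.119)[:2],4))
# stand corners: white mask
m=cv2.inRange(ht,np.array((0,0,150)),np.array((180,60,255)));m[:150]=0;m[260:]=0;m[:,:190]=0;m[:,270:]=0
m=cv2.morphologyEx(m,cv2.MORPH_CLOSE,np.ones((9,9),np.uint8))
cs,_=cv2.findContours(m,cv2.RETR_EXTERNAL,cv2.CHAIN_APPROX_NONE)
for k in cs:
    if cv2.contourArea(k)<300: continue
    r=cv2.minAreaRect(k);box=cv2.boxPoints(r)
    P=np.array([onz(t,*q,.05)[:2] for q in box]); print("stand",np.round(P,4).tolist(),"c",np.round(P.mean(0),4),"sides",np.linalg.norm(P[0]-P[1]),np.linalg.norm(P[1]-P[2]))
# handle corners: crop->pix  top crop (300,145)/6 ; side crop(200,110)/6
A=(300+305/6,145+505/6);B=(300+508/6,145+487/6)
a=(200+455/6,110+203/6);bb=(200+440/6,110+150/6)
for X,Y in((A,a),(B,bb)): 
    p,e=tri(t,X,s,Y);print("handle",np.round(p,4),round(e,4),"z.11",np.round(onz(t,*X,.11),4))
# lid top corners
for q in((92,113),(607,67),(660,365),(130,415)): print("lidtop",np.round(onz(t,300+q[0]/6,145+q[1]/6,.132),4))
for q in((45,180),(75,465),(565,425)): print("base",np.round(onz(t,300+q[0]/6,145+q[1]/6,.0),4))
# bin rim
m=cv2.inRange(ht,np.array((0,120,60)),np.array((4,255,255)))|cv2.inRange(ht,np.array((174,120,60)),np.array((180,255,255)))
cs,_=cv2.findContours(m,cv2.RETR_EXTERNAL,cv2.CHAIN_APPROX_NONE)
k=max(cs,key=cv2.contourArea);box=cv2.boxPoints(cv2.minAreaRect(k));print(box.tolist())
P=np.array([onz(t,*q,.058)[:2] for q in box]);print("bin",np.round(P,4).tolist(),P.mean(0))
E
```

```text
cap [204.9 171.6] [0.6217 0.0926 0.1154] 0.0032 z.117 [0.6193 0.0924]
cap [223.5 173.2] [0.6169 0.0461 0.1152] 0.0024 z.117 [0.6148 0.046 ]
cap [242.2 175.2] [ 0.6114 -0.0008  0.1147] 0.0029 z.117 [ 0.609  -0.0007]
cap [286.  212.1] [ 0.5176 -0.1091  0.1116] 0.0048 z.117 [ 0.5142 -0.1081]
cap [227.2 231. ] [0.4716 0.0379 0.116 ] 0.0036 z.117 [0.4695 0.038 ]
cap [246.2 232.2] [ 0.4679 -0.0088  0.1154] 0.0034 z.117 [ 0.4659 -0.0086]
stand [[0.4481, 0.1145], [0.5039, 0.1105], [0.491, -0.0385], [0.4352, -0.0335]] c [0.4696 0.0383] sides 0.055953791826282594 0.1496462362624534
stand [[0.5949, 0.1226], [0.65, 0.1175], [0.6335, -0.0311], [0.5785, -0.0249]] c [0.6142 0.046 ] sides 0.05532390614349207 0.14952141622181273
handle [ 0.471  -0.2673  0.1216] 0.0037 z.11 [ 0.4702 -0.2699  0.11  ]
handle [ 0.4774 -0.3526  0.1198] 0.0038 z.11 [ 0.4765 -0.3555  0.11  ]
lidtop [ 0.6331 -0.1838  0.132 ]
lidtop [ 0.6505 -0.4018  0.132 ]
lidtop [ 0.5238 -0.415   0.132 ]
lidtop [ 0.5062 -0.1944  0.132 ]
base [ 0.633  -0.1834  0.    ]
base [ 0.5004 -0.1922  0.    ]
base [ 0.5155 -0.4185  0.    ]
[[66.0, 203.0], [134.99998474121094, 203.0], [134.99998474121094, 272.0], [66.0, 272.0]]
bin [[0.5541, 0.4552], [0.5517, 0.2779], [0.3745, 0.274], [0.3776, 0.4472]] [0.46447071 0.36358653]
```

```bash
python3 - <<'E'
from h import *
from scipy.spatial.transform import Rotation as R
t=img("top");s=img("side")
for a,b in(((467,270),(254,46)),((511,212),(254,46)),((467,270),(336,42)),((467,270),(297,137)),((467,270),(258,122))): print(np.round(tri(t,a,s,b),3) if 0 else (np.round(tri(t,a,s,b)[0],3),round(tri(t,a,s,b)[1],3)))
yaw=.077; C=np.array([.576,-.298,0]);ex=np.array([np.cos(yaw),np.sin(yaw),0]);H=C+.065*ex+[0,0,.075]
def tool(tilt,flip=0): # tilt from vertical toward case +x
    z=np.sin(tilt)*ex+np.array([0,0,-np.cos(tilt)])
    y=np.cos(tilt)*ex+np.array([0,0,np.sin(tilt)])
    if flip:y=-y
    return R.from_matrix(np.c_[np.cross(y,z),y,z]),z
for flip in(0,1):
  for tl in(.5,.8,1.0):
    q,z=tool(tl,flip)
    for th in(-9,.06,.4,.8,1.2,1.5,1.62):
        a=np.arctan2(35,170)+max(th,.06); g=H+.1736*(-np.cos(a)*ex+np.array([0,0,np.sin(a)]))
        p=g+.019*z-(.08*z if th<-1 else 0)
        j=env.ik(p,q.as_quat()); print(flip,tl,th,np.round(p,3),None if j is None else np.round(j,2))
E
```

```text
(array([ 0.458, -0.402,  0.419]), np.float64(0.188))
(array([ 0.513, -0.515,  0.394]), np.float64(0.082))
(array([ 0.324, -0.384,  0.44 ]), np.float64(0.081))
(array([ 0.366, -0.602,  0.012]), np.float64(0.003))
(array([ 0.451, -0.562,  0.093]), np.float64(0.172))
0 0.5 -9 [ 0.445 -0.308  0.174] [-0.84 -0.01 -0.68  0.58  0.39  0.72]
0 0.5 0.06 [ 0.483 -0.305  0.103] [-0.77  0.12 -0.73  0.37  0.37  0.78]
0 0.5 0.4 [ 0.507 -0.303  0.157] [-0.73  0.08 -0.64  0.5   0.36  0.82]
0 0.5 0.8 [ 0.557 -0.299  0.205] [-0.66  0.09 -0.5   0.59  0.33  0.89]
0 0.5 1.2 [ 0.621 -0.295  0.229] [-0.59  0.16 -0.37  0.64  0.3   0.97]
0 0.5 1.5 [ 0.673 -0.291  0.23 ] [-0.53  0.23 -0.28  0.64  0.28  1.02]
0 0.5 1.62 [ 0.693 -0.289  0.226] [-0.51  0.27 -0.24  0.63  0.27  1.04]
0 0.8 -9 [ 0.43  -0.309  0.163] [-1.04 -0.03 -0.91  0.27  0.7   0.61]
0 0.8 0.06 [ 0.487 -0.305  0.107] [-0.91  0.12 -0.94 -0.01  0.64  0.76]
0 0.8 0.4 [ 0.512 -0.303  0.16 ] [-0.86  0.04 -0.86  0.12  0.62  0.81]
0 0.8 0.8 [ 0.561 -0.299  0.208] [-0.77  0.02 -0.76  0.19  0.57  0.9 ]
0 0.8 1.2 [ 0.625 -0.294  0.233] [-0.68  0.07 -0.65  
[... 1320 characters left out ...]
1 -0.299  0.208] [-0.77  0.02 -0.76  0.19  0.57 -2.24]
1 0.8 1.2 [ 0.625 -0.294  0.233] [-0.68  0.07 -0.65  0.21  0.51 -2.15]
1 0.8 1.5 [ 0.677 -0.29   0.234] [-0.61  0.14 -0.58  0.18  0.47 -2.09]
1 0.8 1.62 [ 0.698 -0.289  0.23 ] [-0.59  0.17 -0.55  0.17  0.46 -2.07]
1 1.0 -9 [ 0.422 -0.31   0.153] None
1 1.0 0.06 [ 0.49  -0.305  0.11 ] None
1 1.0 0.4 [ 0.514 -0.303  0.163] [-0.94  0.09 -1.   -0.21  0.8  -2.29]
1 1.0 0.8 [ 0.564 -0.299  0.211] [-0.84  0.05 -0.92 -0.15  0.73 -2.19]
1 1.0 1.2 [ 0.628 -0.294  0.236] [-0.73  0.08 -0.82 -0.15  0.66 -2.09]
1 1.0 1.5 [ 0.68  -0.29   0.237] [-0.66  0.14 -0.76 -0.18  0.6  -2.03]
1 1.0 1.62 [ 0.7   -0.288  0.233] [-0.63  0.17 -0.73 -0.2   0.58 -2.01]
```

The handle was triangulated at about (0.474,-0.31,0.12), 10 mm above its shut height, so the lid is ajar by about 0.06 rad. The radius from the hinge agrees with the sizes given. I will grasp the bar with the tool tilted 0.8 rad forward, which is reachable the whole way round.

```bash
cat >> h.py <<'E'
from scipy.spatial.transform import Rotation as R
yaw=.077; C=np.array([.576,-.298,0]);ex=np.array([np.cos(yaw),np.sin(yaw),0]);ey=np.array([-np.sin(yaw),np.cos(yaw),0]);H=C+.065*ex+[0,0,.075]
def tool(tilt,yw=yaw):
    e=np.array([np.cos(yw),np.sin(yw),0])
    z=np.sin(tilt)*e+np.array([0,0,-np.cos(tilt)]); y=np.cos(tilt)*e+np.array([0,0,np.sin(tilt)])
    return R.from_matrix(np.c_[np.cross(y,z),y,z]).as_quat(),z
def handle(th,tilt):
    a=np.arctan2(35,170)+th; g=H+.1736*(-np.cos(a)*ex+np.array([0,0,np.sin(a)]))
    q,z=tool(tilt); return g+.019*z,q,z
def save(n,f,box=None,k=1):
    d=img(n);c=d["color"]
    if box: c=c[box[1]:box[3],box[0]:box[2]]
    cv2.imwrite(f"pics/{f}.png",cv2.resize(c,None,fx=k,fy=k,interpolation=cv2.INTER_CUBIC)); return d
def st(m=""): print(m,"t",round(env.read_t(),1),"p",np.round(env.read_ee_pos(),4),"F",np.round(env.read_contact_force(),2),"w",round(env.read_width(),4))
E
python3 - <<'E'
from h import *
p,q,z=handle(.06,.8)
env.move_ptp(p-.085*z,q); st("pre")
save("top","a_top",(280,130,440,290),4);save("side","a_side",(180,80,360,220),4)
E
```

```text
pre t 1.6 p [ 0.4269 -0.311   0.167 ] F [ 0.58  0.47 -0.7 ] w 0.0855
```

View pics/a_side.png

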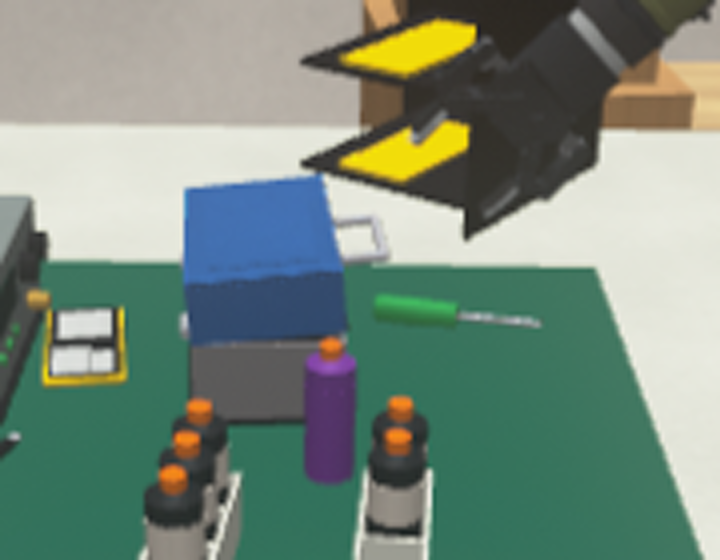

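View pics/a_top.png

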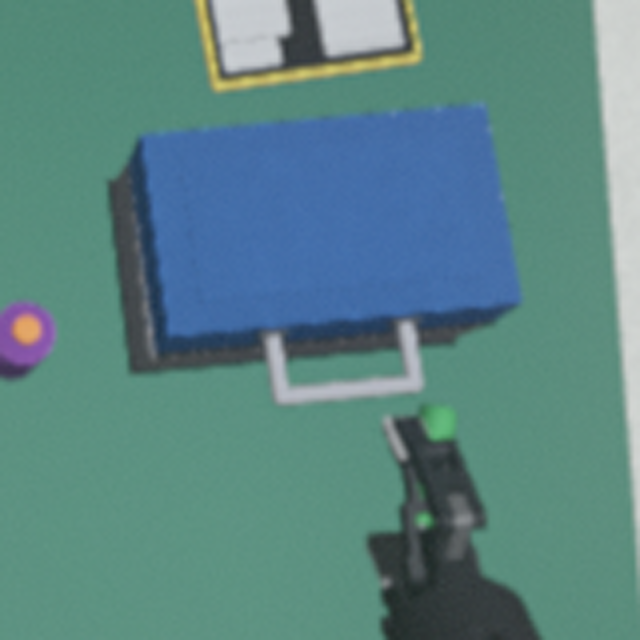

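```bash
python3 - <<'E'
from h import *
d=img("top");s=img("side")
p,q,z=handle(.06,.8);P=env.read_ee_pos()
print(proj(d,P),proj(d,p-.019*z),proj(s,P),proj(s,p-.019*z))
y=R.from_quat(env.read_orientation()).as_matrix()[:,1]
for k in(-.043,.043): print((proj(d,P-.013*z+k*y)-[280,130])*4,(proj(s,P-.013*z+k*y)-[180,80])*4)
E
```

```text
[374.63421711 244.88129972] [366.15833821 227.15836633] [289.17076398 127.06534407] [275.24884386 139.97031164]
[377.05927931 527.32179248] [480.03090512 211.10286153]
[393.58714362 419.02645385] [415.03968757 144.32202392]
```

Projected handle and finger positions match the pictures to within about 1 px. Approaching.

```bash
python3 - <<'E'
from h import *
p,q,z=handle(.06,.8)
hit=env.servo_line(p,rate=.1,max_force=10); st("at %s"%hit)
if not hit:
    env.gripper_close(25); st("closed")
save("top","b_top",(280,130,440,290),4);save("side","b_side",(180,80,360,220),4)
E
```

```text
at False t 2.8 p [ 0.4872 -0.305   0.1071] F [-0.4  -0.12  0.24] w 0.0857
closed t 3.5 p [ 0.4872 -0.3049  0.1069] F [-0.29 -0.44  0.09] w 0.0089
```

View pics/b_side.png

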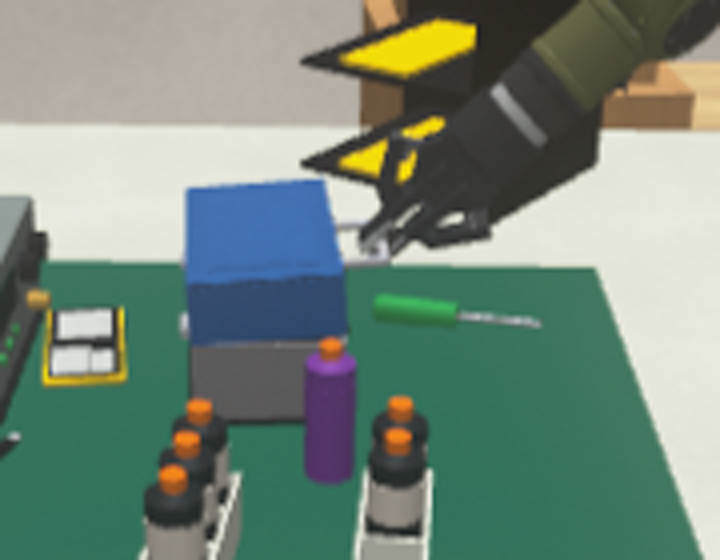

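The bar is gripped: width is 8.9 mm against a 10 mm bar, and the fingers sit on it at crop (375,240). Swinging the lid open along the arc.

```bash
python3 - <<'E'
from h import *
for th in np.r_[np.arange(.2,1.6,.14),1.61]:
    tilt=.8-.3*min(1,max(0,(th-.2)/1.3))
    p,q,z=handle(th,tilt)
    hit=env.servo_line(p,rate=.12,ori=q,max_force=30); st("%.2f %s"%(th,hit))
    if hit: break
save("top","c_top",(280,100,440,260),4);save("side","c_side",(180,60,360,220),4)
E
```

```text
0.20 False t 4.0 p [ 0.4951 -0.3043  0.1303] F [-5.05 -1.72  1.16] w 0.0092
0.34 False t 4.3 p [ 0.5057 -0.3036  0.1517] F [-8.23 -0.81  3.81] w 0.0089
0.48 False t 4.7 p [ 0.5196 -0.3025  0.1715] F [-10.45  -0.31   9.15] w 0.009
0.62 False t 5.0 p [ 0.5361 -0.3011  0.189 ] F [-8.53  1.15 10.24] w 0.009
0.76 False t 5.4 p [ 0.5548 -0.2996  0.2039] F [-6.55  1.94 11.46] w 0.0089
0.90 False t 5.7 p [ 0.5753 -0.2981  0.2158] F [-3.81  1.8   9.73] w 0.0087
1.04 False t 6.1 p [ 0.5971 -0.2964  0.2248] F [-3.13  2.18  9.91] w 0.009
1.18 False t 6.4 p [ 0.62   -0.2946  0.2305] F [-0.59  3.02  8.84] w 0.0088
1.32 False t 6.8 p [ 0.6433 -0.2929  0.2327] F [1.31 1.62 7.79] w 0.0088
1.46 False t 7.1 p [ 0.6668 -0.291   0.2316] F [1.37 2.33 7.02] w 0.0088
1.61 False t 7.5 p [ 0.6918 -0.289   0.2268] F [2.14 1.46 6.07] w 0.009
```

View pics/c_side.png

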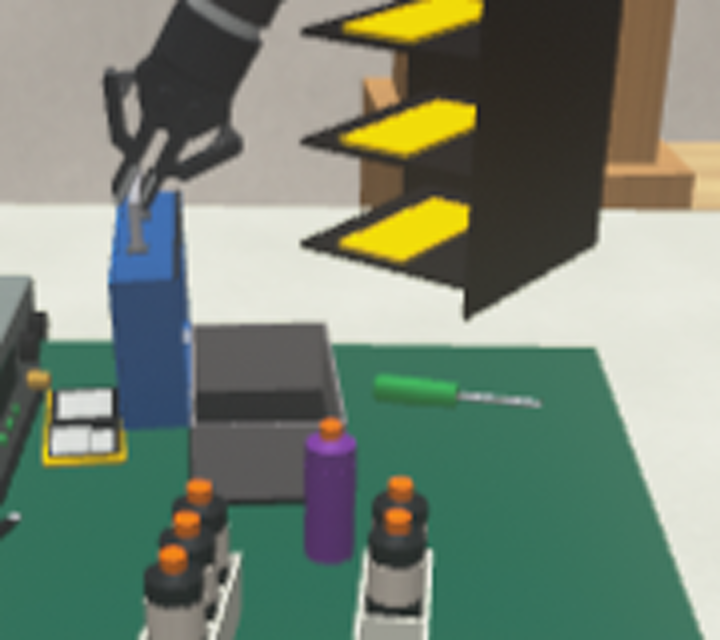

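The lid is fully open, upright at crop x 115–190, with the empty tray in front of it. Next I let go, back off and re-measure the case interior.

```bash
python3 - <<'E'
from h import *
env.let_go(); p=np.array(env.read_ee_pos()); q,z=tool(.5)
st("open")
env.servo_line(p-.10*z,rate=.2); st("back")
# down orientation, away at left above stands region for view
q0,_=tool(0,-.09)
env.move_ptp([.47,.15,.26],q0); st("view")
d=save("top","d_case",(290,130,440,240),5)
c=save("side","d_side",(180,80,360,220),4)
E
```

```text
open t 8.3 p [ 0.6914 -0.2891  0.2268] F [-0.53  0.92 -0.32] w 0.0855
back t 9.0 p [ 0.6435 -0.2927  0.3139] F [-0.36 -0.24 -0.73] w 0.0853
view t 10.7 p [0.4704 0.1495 0.2599] F [ 0.3   0.01 -1.09] w 0.0851
```

View pics/d_case.png

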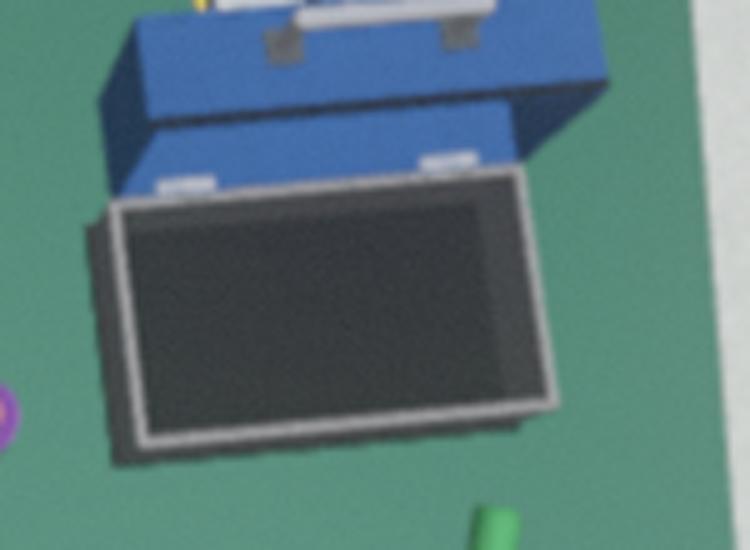

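View pics/d_side.png

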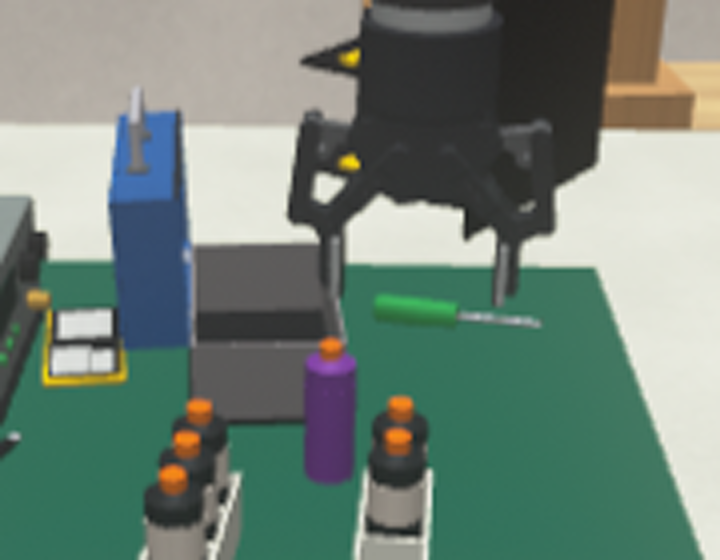

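```bash
python3 - <<'E'
from h import *
t=img("top")
P=np.array([onz(t,290+a/5,130+b/5,.075)[:2] for a,b in((110,203),(522,168),(557,405),(141,450))])
print(P.round(4).tolist(),P.mean(0),[np.linalg.norm(P[i]-P[(i+1)%4]).round(4) for i in range(4)])
d=P[0]-P[1]+P[3]-P[2];print("yaw",np.arctan2(-d[0],d[1]))
s=img("side")
# bin: side view + top inner floor
ht=t["color"];cv2.imwrite("pics/bin.png",cv2.resize(ht[190:290,50:150],None,fx=6,fy=6,interpolation=cv2.INTER_CUBIC))
E
```

```text
[[0.6286, -0.1841], [0.645, -0.403], [0.5187, -0.4129], [0.4984, -0.1951]] [ 0.57268986 -0.29879196] [np.float64(0.2195), np.float64(0.1266), np.float64(0.2187), np.float64(0.1307)]
yaw 0.08382875696321448
```

View pics/bin.png

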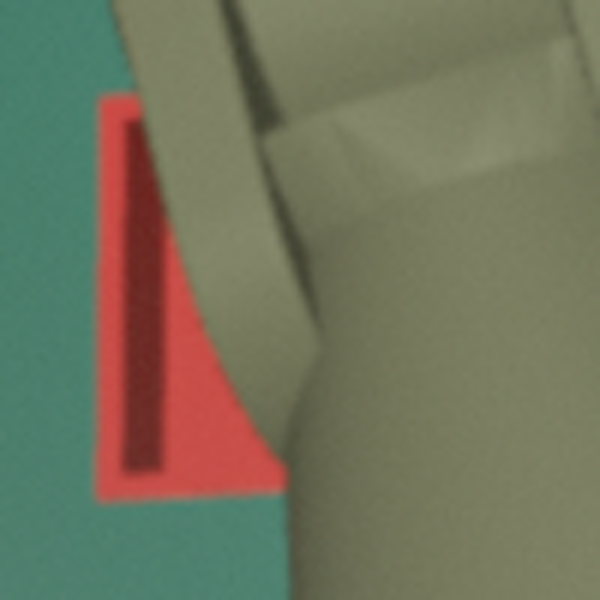

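```bash
cat >> h.py <<'E'
C=np.array([.574,-.2985,0]);yaw=.08;ex=np.array([np.cos(yaw),np.sin(yaw),0]);ey=np.array([-np.sin(yaw),np.cos(yaw),0])
ZT=.25
def wz(n=12):
    env.hold(.25); v=[]
    for _ in range(n): v.append(env.read_contact_force()[2]); env.hold(.03)
    return np.mean(v)
def pick(x,y,yw,gz=.095):
    q,_=tool(0,yw); env.move_ptp([x,y,ZT],q); f0=wz()
    hit=env.servo_line([x,y,gz-.019],rate=.15,max_force=6); st("down %s"%hit)
    if hit: return None
    env.gripper_close(40); st("grip")
    env.servo_line([x,y,gz+.05],rate=.08); env.servo_line([x,y,ZT],rate=.15)
    f1=wz(); w=(f0-f1)/9.81; st("lifted"); print("mass",round(w,3)); return w
def caseput(dx,dy,gz=.095):
    p=C+dx*ex+dy*ey; q,_=tool(0,yaw)
    env.move_ptp([p[0],p[1],ZT],q)
    put(p,gz)
def put(p,gz,d=.0):
    env.servo_line([p[0],p[1],gz-.019+.012],rate=.15)
    hit=env.servo_line([p[0],p[1],gz-.019-.004],rate=.03,max_force=2.5); st("set %s"%hit)
    env.let_go(); env.servo_line([p[0],p[1],ZT],rate=.2); st("rel")
E
python3 - <<'E'
from h import *
pick(.4712,.0378,-.09)
save("top","e_top",(150,130,330,290),4);save("side","e_side",(180,100,340,260),4)
E
```

```text
down False t 13.4 p [0.4719 0.0378 0.0767] F [-0.42 -0.26  0.46] w 0.0857
grip t 13.9 p [0.4715 0.0378 0.0765] F [-1.4  -0.    5.25] w 0.0386
lifted t 16.4 p [0.4712 0.0378 0.25  ] F [ 0.1  -0.16 -3.3 ] w 0.0389
mass 0.301
```

View pics/e_side.png

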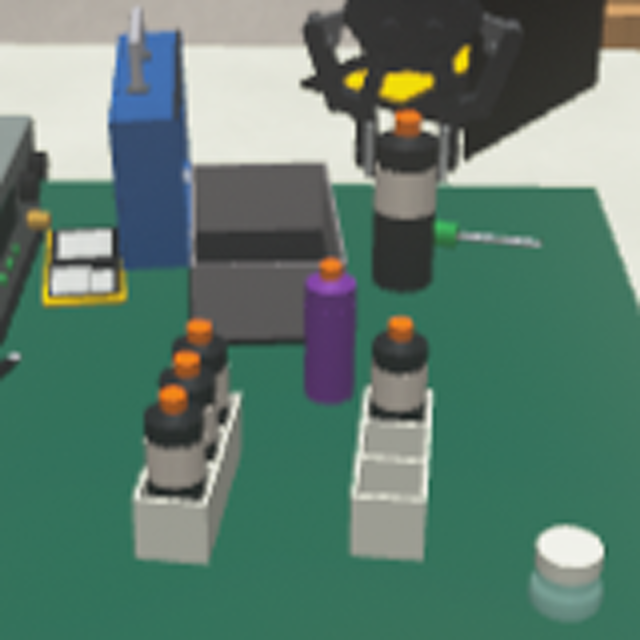

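The cartridge is heavy (about 300 g), held upright at crop (405,200), and the stand has not moved. It goes in the case.

```bash
python3 - <<'E'
from h import *
caseput(-.02,-.08)
save("top","f_top",(280,120,440,260),5);save("side","f_side",(180,80,340,240),4)
E
```

```text
set True t 19.7 p [ 0.5602 -0.3802  0.0763] F [-2.09 -0.7   3.49] w 0.0387
rel t 21.3 p [ 0.5599 -0.3795  0.2486] F [ 0.1  -0.35 -0.74] w 0.0854
```

View pics/f_top.png

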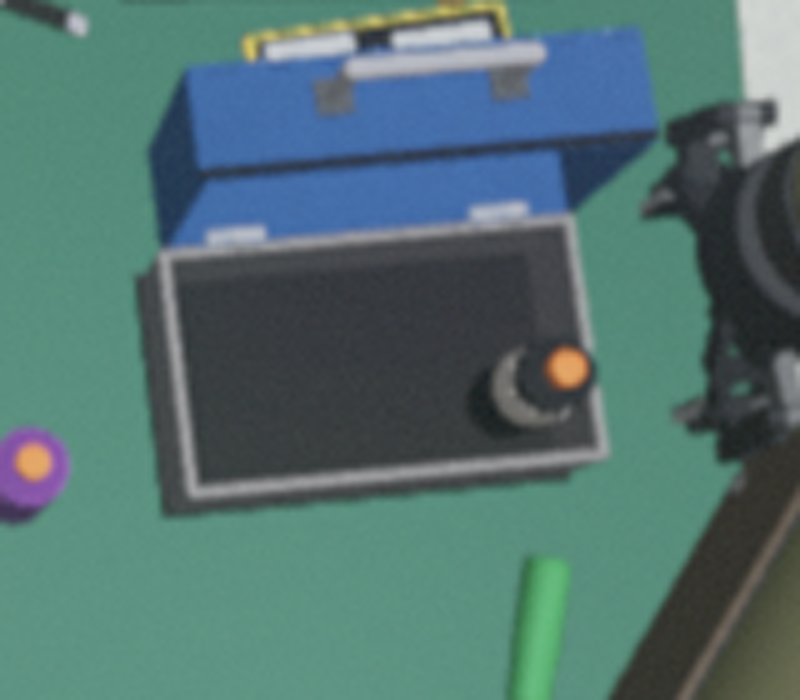

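View pics/f_side.png

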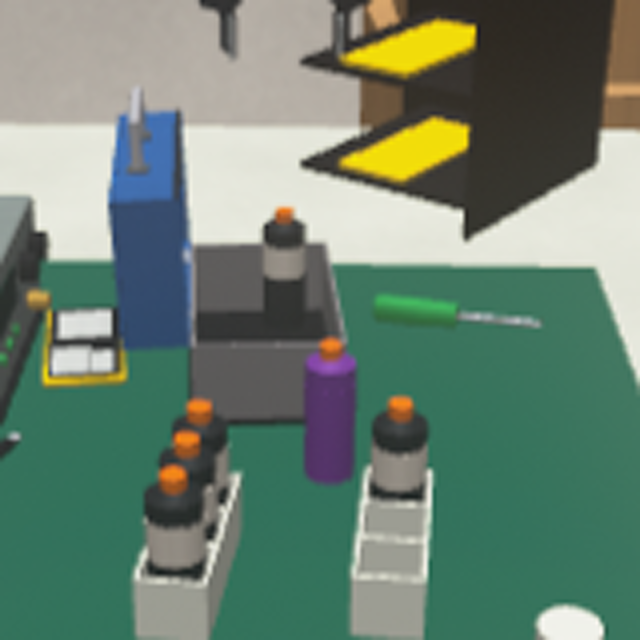

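The first cartridge stands upright in the tray's right end, cap at crop (567,367). Next is the other one in the near stand.

```bash
python3 - <<'E'
from h import *
w=pick(.4676,-.0088,-.09)
if w and w>.18: caseput(-.02,.08)
elif w and w>.02:
    env.move_ptp([.40,-.0088,.25],tool(0,-.09)[0])
save("top","g_top");save("side","g_side")
E
```

```text
down False t 24.8 p [ 0.4683 -0.0088  0.0767] F [-0.19 -1.43  0.65] w 0.0851
grip t 25.2 p [ 0.4678 -0.0088  0.0765] F [-1.8   0.96  5.38] w 0.0388
lifted t 27.8 p [ 0.4676 -0.0088  0.25  ] F [-0.12  0.96 -3.58] w 0.0386
mass 0.29
set True t 30.3 p [ 0.5474 -0.2206  0.0763] F [-1.07 -0.79  4.34] w 0.0387
rel t 31.9 p [ 0.547  -0.2201  0.2488] F [0.44 0.04 0.33] w 0.0854
```

View pics/g_top.png

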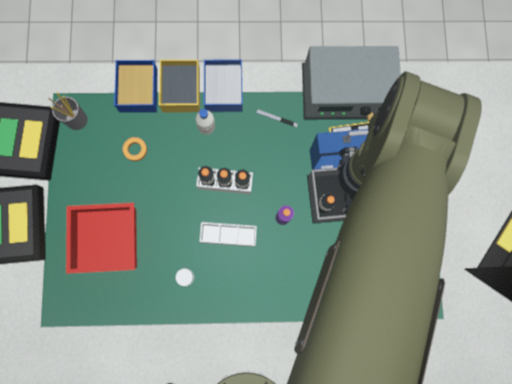

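View pics/g_side.png

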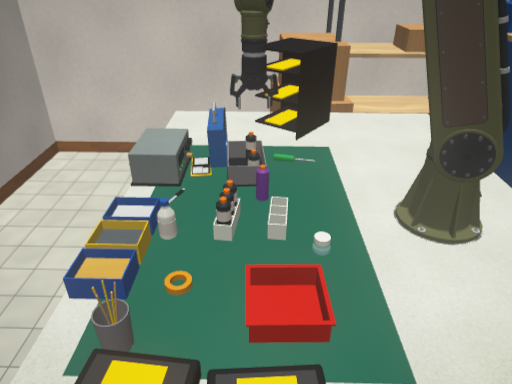

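Both near cartridges were heavy and now stand in the case. The near stand at (228,233) is empty and has not moved. On to the far stand, where light ones will be held until I re-measure the bin.

```bash
cat >> h.py <<'E'
def binbox():
    t=img("top");h=cv2.cvtColor(t["color"],cv2.COLOR_BGR2HSV)
    m=cv2.inRange(h,np.array((0,120,60)),np.array((4,255,255)))|cv2.inRange(h,np.array((174,120,60)),np.array((180,255,255)))
    k=max(cv2.findContours(m,cv2.RETR_EXTERNAL,cv2.CHAIN_APPROX_NONE)[0],key=cv2.contourArea)
    b=cv2.boxPoints(cv2.minAreaRect(k));P=np.array([onz(t,*q,.058)[:2] for q in b])
    print("bin",P.round(3).tolist(),P.mean(0).round(4)); return P
E
python3 - <<'E'
from h import *
w=pick(.6107,-.0006,-.11)
if w and w>.18: caseput(-.02,.0)
print(binbox() is None)
save("top","i_top");save("side","i_side",(180,100,340,260),4)
E
```

```text
down False t 34.9 p [ 6.115e-01 -6.000e-04  7.700e-02] F [0.54 0.33 0.39] w 0.0852
grip t 35.3 p [ 6.11e-01 -6.00e-04  7.66e-02] F [-1.39 -1.39  4.2 ] w 0.039
lifted t 37.9 p [ 6.107e-01 -6.000e-04  2.500e-01] F [-1.11  0.44 -0.16] w 0.0389
mass 0.083
bin [[0.554, 0.455], [0.552, 0.278], [0.375, 0.274], [0.378, 0.447]] [0.4645 0.3636]
False
```

View pics/i_top.png

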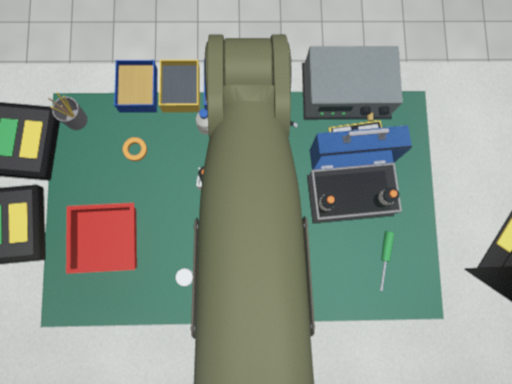

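View pics/i_side.png

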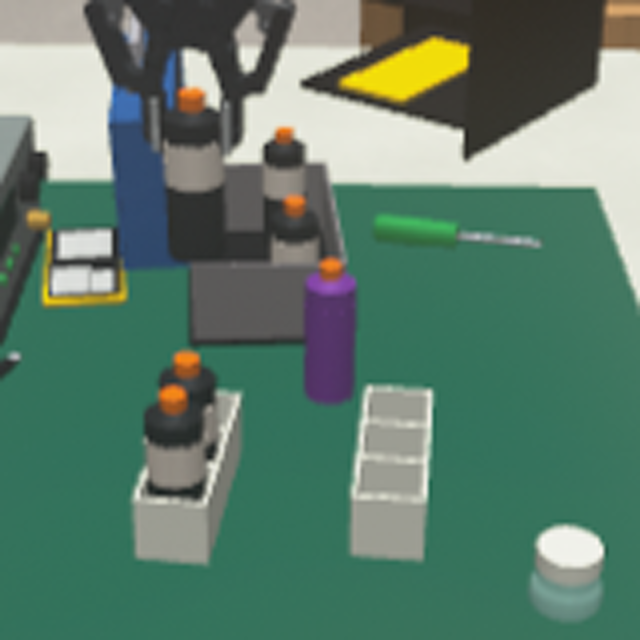

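This one is light (about 80 g by the wrist reading). The bin has not moved, centre (0.464,0.364). I hover there and look again before setting it down.

```bash
python3 - <<'E'
from h import *
env.move_ptp([.464,.319,.25],tool(0,.02)[0]); print("w",env.read_width())
d=save("side","j_side",(200,120,400,370),2.4)
for c in((.552-.086,.278+.086),): 
  for p in((.464-.086,.364+.086),(.464+.086,.364+.086),(.464-.086,.364-.086),(.464+.086,.364-.086)): print((proj(d,[*p,.058])-[200,120])*2.4)
E
```

```text
w 0.03888345756575206
[326.96506772 491.57146359]
[109.45853929 486.80644367]
[296.92962924 346.68122518]
[116.23126362 343.37490337]
```

View pics/j_side.png

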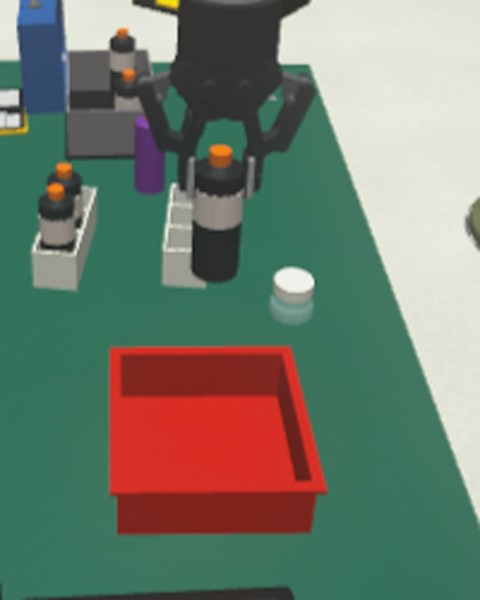

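The bin rim corners (110,348), (291,348), (322,490) and (110,492) match the prediction to a few mm. Setting it down.

```bash
python3 - <<'E'
from h import *
put([.464,.319],.095)
w=pick(.6165,.0461,-.11)
print("MASS",w)
if w and w>.18: caseput(-.02,.0)
elif w:
    env.move_ptp([.464,.364,.25],tool(0,.02)[0])
save("top","k_top");d=save("side","k_side")
E
```

```text
set True t 41.0 p [0.4636 0.3192 0.0763] F [-1.94  0.35  5.09] w 0.0387
rel t 42.6 p [0.4634 0.3186 0.2488] F [ 1.17  0.18 -0.38] w 0.0852
down False t 45.7 p [0.6173 0.0461 0.077 ] F [ 0.16  0.12 -0.37] w 0.0854
grip t 46.2 p [0.6167 0.0461 0.0766] F [-2.34  0.59  5.33] w 0.0389
lifted t 48.8 p [0.6165 0.0461 0.25  ] F [ 0.08  0.41 -0.18] w 0.039
mass 0.055
MASS 0.05504086562164539
```

View pics/k_top.png

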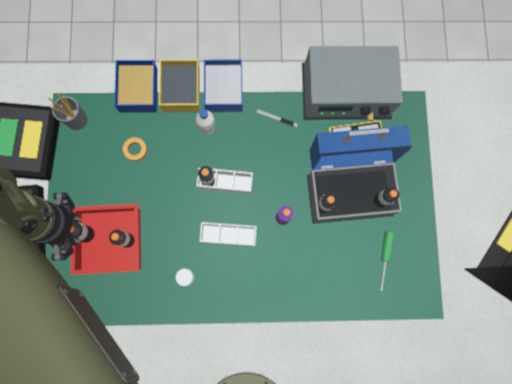

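View pics/k_side.png

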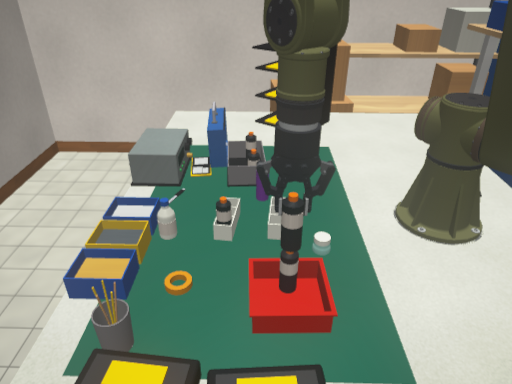

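Second light one (55 g). The bin has been nudged: its right edge is at column 140, was 135. Re-measuring before placing.

```bash
python3 - <<'E'
from h import *
t=img("top");s=img("side")
m,b=blobs(t,(5,110,170),(18,255,255),8)
print([(c.round(1),onz(t,*c,.119)[:2].round(3)) for c,_ in b if c[0]<160 and c[1]>190])
m,b=blobs(s,(5,150,120),(18,255,255))
print([(c.round(1)) for c,_ in b if 270<c[0]<330])
for n,d,bx in(("top",t,(50,190,180,290)),("side",s,(220,180,350,345))):
    c=d["color"][bx[1]:bx[3],bx[0]:bx[2]]; k=6 if n=="top" else 3.6; cv2.imwrite(f"pics/l_{n}.png",cv2.resize(c,None,fx=k,fy=k,interpolation=cv2.INTER_CUBIC))
print(t["color"][240,130:145].tolist())
E
```

```text
[(array([129.5, 240. ]), array([0.451, 0.276]))]
[array([292.9, 196.5])]
[[102, 166, 226], [105, 168, 227], [96, 157, 219], [75, 121, 182], [60, 74, 109], [56, 55, 64], [60, 60, 68], [75, 74, 82], [92, 93, 123], [86, 89, 171], [80, 85, 202], [78, 84, 207], [75, 80, 200], [57, 62, 167], [55, 63, 124]]
```

View pics/l_top.png

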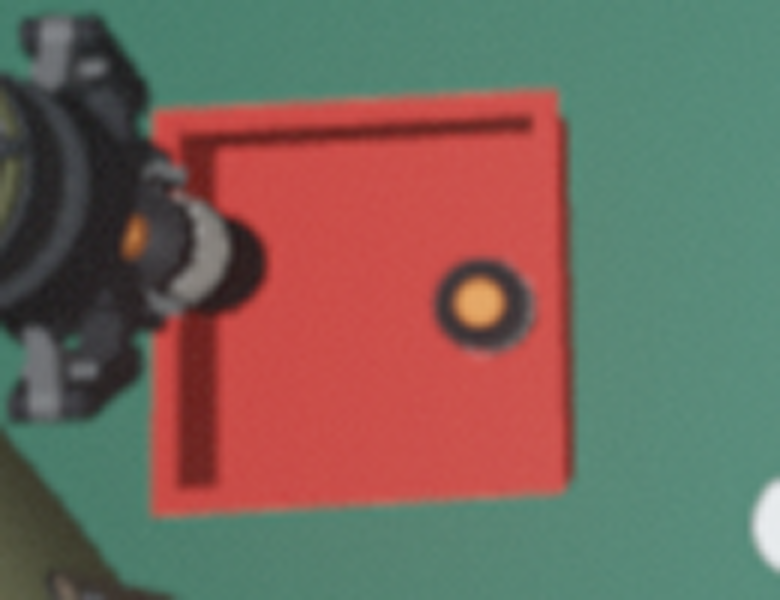

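View pics/l_side.png

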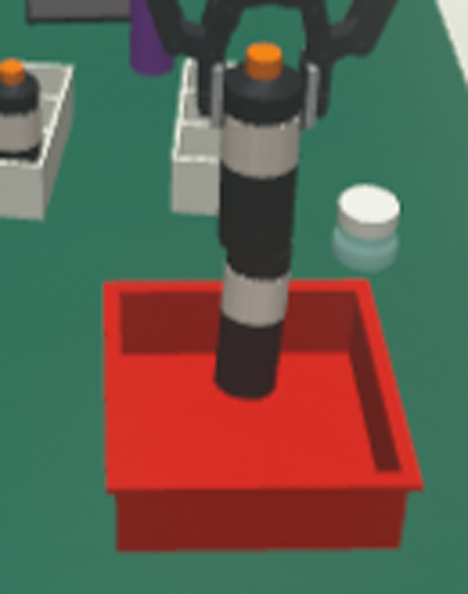

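The bin is still sliding between the two pictures (the placed cap went from column 116 to 129.5). I wait until it rests.

```bash
python3 - <<'E'
from h import *
for i in range(4):
    env.hold(.5); t=img("top")
    m,b=blobs(t,(5,110,170),(18,255,255),8)
    print(round(env.read_t(),1),[(c.round(1),onz(t,*c,.119)[:2].round(3)) for c,_ in b if c[0]<185 and c[1]>200])
P=binbox()
c=t["color"][190:290,50:180];cv2.imwrite("pics/m_top.png",cv2.resize(c,None,fx=6,fy=6,interpolation=cv2.INTER_CUBIC))
E
```

```text
50.8 [(array([120.3, 237. ]), array([0.459, 0.298]))]
51.4 [(array([117.5, 238.5]), array([0.455, 0.305]))]
51.9 [(array([120.9, 237.7]), array([0.457, 0.297]))]
52.5 [(array([121. , 238.1]), array([0.456, 0.297]))]
bin [[0.542, 0.436], [0.547, 0.258], [0.373, 0.248], [0.369, 0.422]] [0.4577 0.3408]
```

View pics/m_top.png

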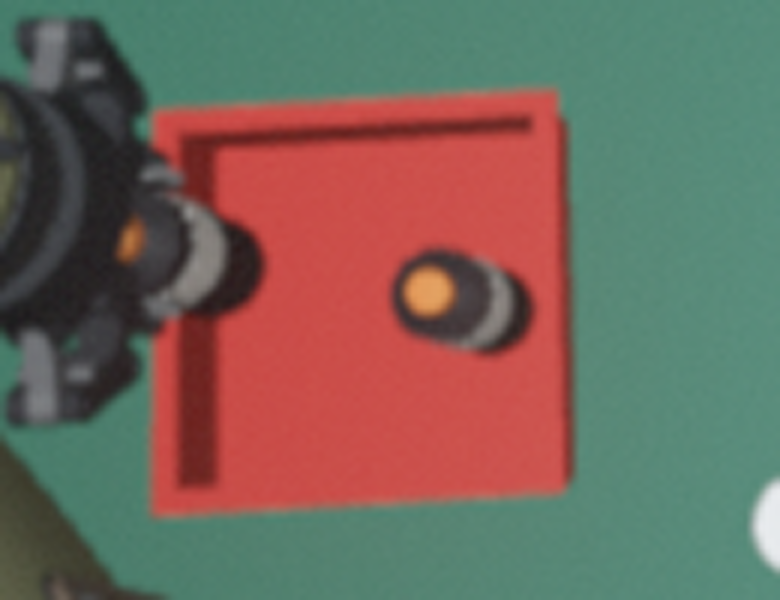

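The bin is at rest now, centre about (0.458,0.342). The first cartridge rocked but stands upright at (0.456,0.297), so I place the second beside it.

```bash
python3 - <<'E'
from h import *
env.servo_line([.458,.347,.25],rate=.1)
put([.458,.347],.095)
w=pick(.621,.0925,-.11)
print("MASS",w)
if w and w>.18: caseput(-.02,.0)
elif w:
    env.servo_line([.56,.0925,.25])
binbox()
t=save("top","n_top");save("side","n_side")
E
```

```text
set True t 54.5 p [0.4575 0.3471 0.0762] F [-1.96 -0.16  4.03] w 0.0392
rel t 56.1 p [0.4575 0.3466 0.2488] F [-0.43  0.03  0.81] w 0.0855
down False t 59.2 p [0.6218 0.0926 0.077 ] F [-1.62 -0.59  0.25] w 0.0851
grip t 59.7 p [0.6213 0.0926 0.0766] F [-1.57  0.37  4.14] w 0.0387
lifted t 62.2 p [0.621  0.0925 0.25  ] F [-0.09  0.63 -0.41] w 0.0388
mass 0.045
MASS 0.04479483149963277
bin [[0.546, 0.432], [0.546, 0.268], [0.369, 0.261], [0.369, 0.422]] [0.4577 0.3456]
```

View pics/n_top.png

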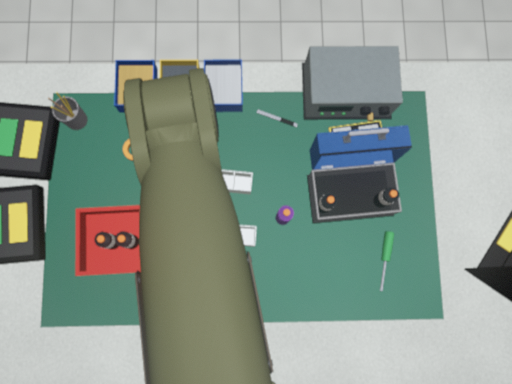

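View pics/n_side.png

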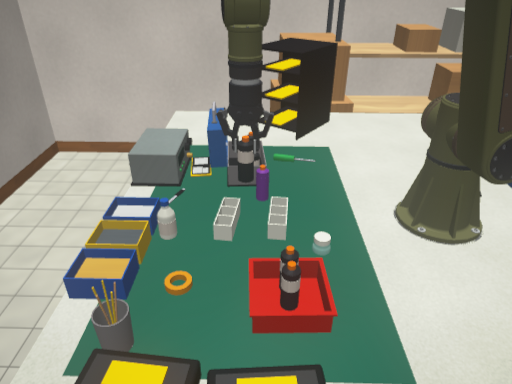

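The third one is light too (about 45 g). The bin has not moved since (left edge at column 76), and both cartridges in it stand at (102,240) and (123,240). It goes in the free left part.

```bash
python3 - <<'E'
from h import *
t=img("top");m,b=blobs(t,(5,110,170),(18,255,255),8)
print([(c.round(1),onz(t,*c,.119)[:2].round(3)) for c,_ in b if c[0]<140 and c[1]>200])
env.move_ptp([.48,.392,.25],tool(0,.03)[0])
t=save("top","o_top",(50,190,180,290),6)
m,b=blobs(t,(5,110,170),(18,255,255),8)
print([(c.round(1),onz(t,*c,.119)[:2].round(3)) for c,_ in b if c[0]<185 and c[1]>200])
E
```

```text
[(array([100.1, 238.4]), array([0.456, 0.347])), (array([121. , 238.1]), array([0.456, 0.297]))]
[(array([ 57.5, 221.5]), array([0.499, 0.451])), (array([100.1, 238.4]), array([0.456, 0.347])), (array([121. , 238.1]), array([0.456, 0.297]))]
```

View pics/o_top.png

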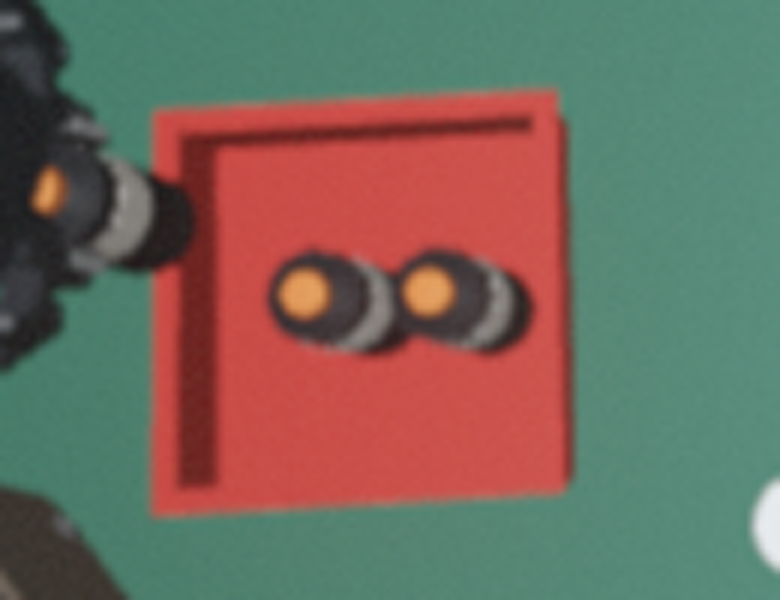

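```bash
python3 - <<'E'
from h import *
t=img("top"); print("inner left wall y",onz(t,80.2,230,.058)[:2])
env.servo_line([.48,.389,.25],rate=.1)
put([.48,.389],.095)
# go to view pose then handle pre-regrasp (open lid)
p,q,z=handle(1.61,.5)
env.move_ptp([.45,-.1,.33],tool(0,0)[0])
save("top","p_top");save("side","p_side")
binbox();st()
E
```

```text
inner left wall y [0.48347825 0.41599574]
set True t 66.2 p [0.4796 0.3891 0.0763] F [-2.51 -0.83  4.66] w 0.0386
rel t 67.7 p [0.4795 0.3885 0.2487] F [-1.15  0.05 -0.28] w 0.0854
bin [[0.541, 0.437], [0.546, 0.258], [0.374, 0.247], [0.369, 0.422]] [0.4576 0.3408]
 t 69.7 p [ 0.4503 -0.0994  0.3298] F [-1.11 -0.3  -0.87] w 0.0856
```

View pics/p_top.png

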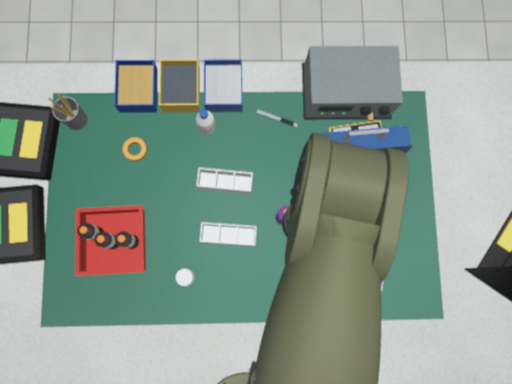

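View pics/p_side.png

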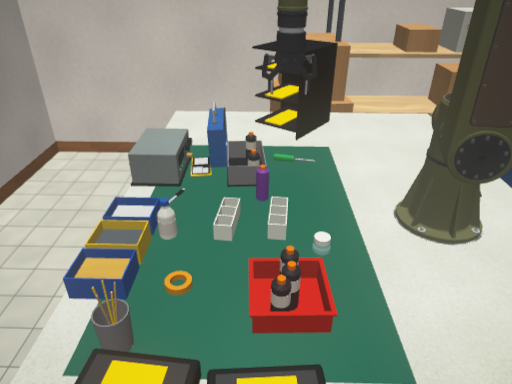

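All three stand in the bin at (85,231), (102,240) and (123,240). Both stands are empty and in place. Next I regrasp the handle and shut the lid.

```bash
python3 - <<'E'
from h import *
p,q,z=handle(1.61,.5)
env.move_ptp(p-.10*z,q)
hit=env.servo_line(p,rate=.1,max_force=8); st("at %s"%hit)
if hit: raise SystemExit
env.gripper_close(25); st("closed")
for th in np.r_[np.arange(1.48,.05,-.14),.06,0.0]:
    tilt=.8-.3*min(1,max(0,(th-.2)/1.3))
    p,q,z=handle(th,tilt)
    hit=env.servo_line(p,rate=.12,ori=q,max_force=30); st("%.2f %s"%(th,hit))
    if hit: break
save("side","q_side",(180,80,360,220),4)
E
```

```text
at False t 71.8 p [ 0.6917 -0.2892  0.2278] F [ 0.36 -0.68  0.05] w 0.0855
closed t 72.5 p [ 0.6914 -0.289   0.2269] F [-1.05  0.37  1.1 ] w 0.0092
1.48 False t 72.8 p [ 0.669  -0.2908  0.2312] F [ 0.57  0.38 -0.33] w 0.0092
1.34 False t 73.2 p [ 0.6459 -0.2927  0.2328] F [-0.37  0.77  3.28] w 0.009
1.20 False t 73.5 p [ 0.6226 -0.2946  0.2309] F [-1.67  1.08  5.36] w 0.0087
1.06 False t 73.9 p [ 0.5993 -0.2965  0.2254] F [-3.18  1.44  6.06] w 0.0086
0.92 False t 74.2 p [ 0.5769 -0.2983  0.2163] F [-3.49  1.4   6.32] w 0.009
0.78 False t 74.6 p [ 0.5556 -0.3001  0.2036] F [-3.94 -0.39  3.83] w 0.0091
0.64 False t 75.0 p [ 0.5371 -0.3015  0.1885] F [ 3.71 -2.58 -5.15] w 0.009
0.50 False t 75.3 p [ 0.5213 -0.3026  0.1724] F [ 4.6  -2.01 -4.58] w 0.009
0.36 False t 75.7 p [ 0.5076 -0.3037  0.1534] F [ 4.65 -2.37 -4.92] w 0.0089
0.22 False t 76.0 p [ 0.4966 -0.3046  0.1325] F [ 2.92 -1.03 -2.95] w 0.0087
0.08 False t 76.3 p [ 0.4883 -0.3052  0.11  ] F [ 2.27 -0.81 -3.18] w 0.009
0.06 False t 76.6 p [ 0.4876 -0.3053  0.107 ] F [ 3.25 -0.61 -2.75] w 0.0089
0.00 False t 76.8 p [ 0.4852 -0.3056  0.0973] F [0.19 0.71 1.39] w 0.0092
```

View pics/q_side.png

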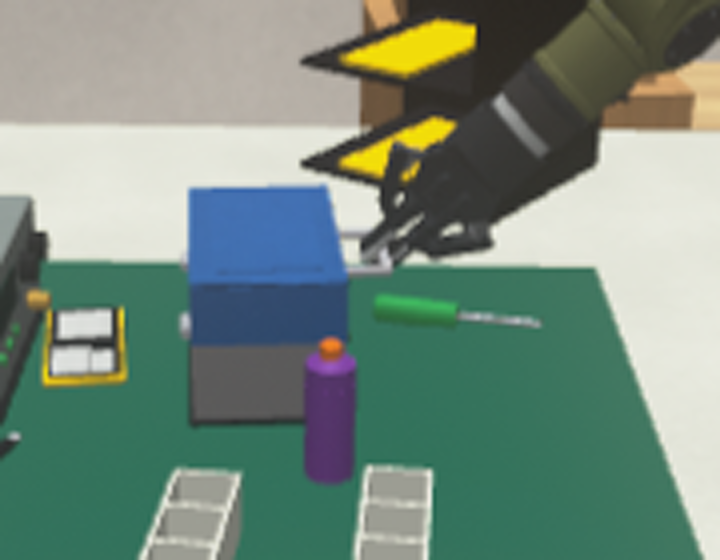

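The lid is down, with its seam flush at crop y≈340. I press it home until the force rises, then let go.

```bash
python3 - <<'E'
from h import *
p,q,z=handle(-.06,.8)
hit=env.servo_line(p,rate=.03,ori=q,max_force=15); st("press %s"%hit)
env.let_go(); st("rel")
P=np.array(env.read_ee_pos()); env.servo_line(P-.10*z,rate=.15); st("back")
env.move_ptp([.35,-.25,.36],tool(0,0)[0])
env.move_j([-1.208,.314,-.047,1.21,0,1.571]); env.hold(.5);st("home")
t=save("top","r_case",(290,130,440,250),5);s=save("side","r_side",(180,80,360,220),4)
g=np.array(C)-.105*ex+[0,0,.11]
print("exp handle shut",(proj(t,g)-[290,130])*5,(proj(s,g)-[180,80])*4)
save("top","r_top");binbox()
E
```

```text
press True t 77.1 p [ 0.4853 -0.3055  0.0972] F [-7.36 -0.26  8.65] w 0.0091
rel t 77.8 p [ 0.4849 -0.3051  0.0961] F [ 0.44 -0.67  0.03] w 0.0857
back t 78.7 p [ 0.4135 -0.3106  0.1655] F [-0.31  0.69 -0.16] w 0.0856
home t 81.6 p [ 0.2132 -0.561   0.2312] F [-0.12  0.13  0.18] w 0.0857
exp handle shut [377.82082513 496.47910753] [385.49937147 250.18968967]
bin [[0.542, 0.436], [0.547, 0.258], [0.373, 0.248], [0.369, 0.422]] [0.4577 0.3408]
```

View pics/r_side.png

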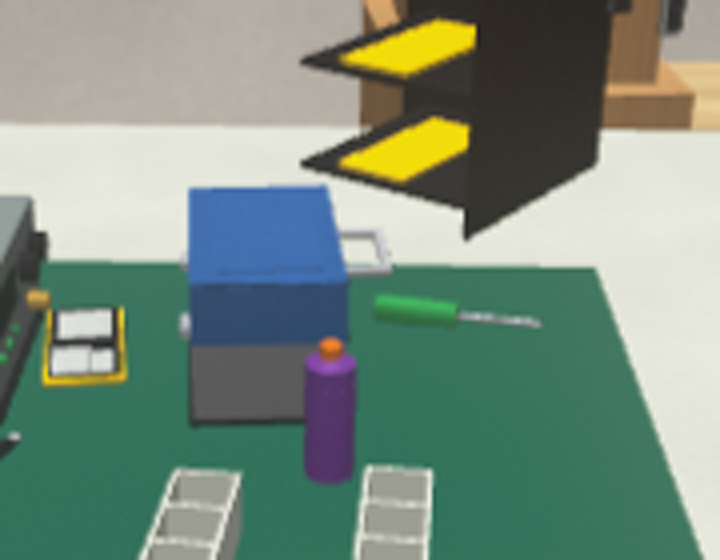

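View pics/r_top.png

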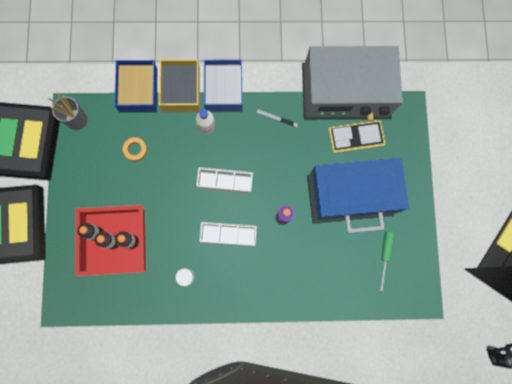

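View pics/r_case.png

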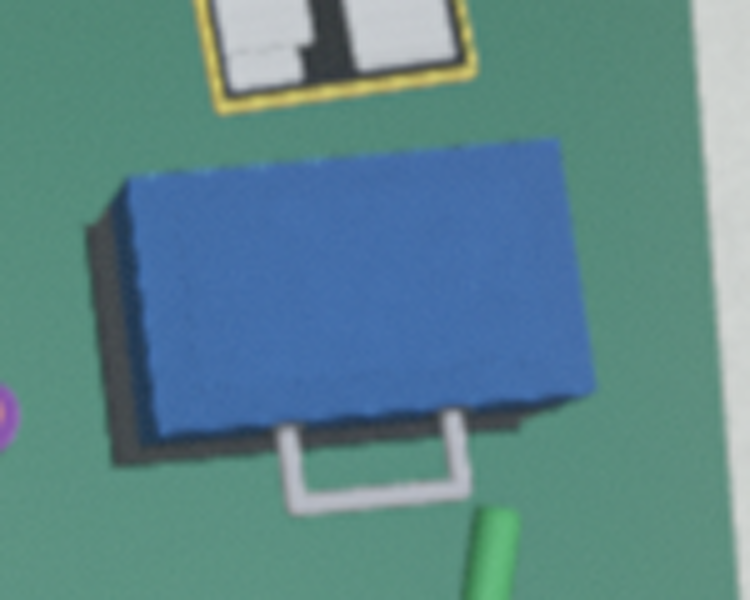

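The handle and seam agree with shut: the bar lies at crop (382,252), expected (385,250), with no gap along the seam. As a tactile check I press lightly on the lid's front edge with shut fingers. That shows whether it has any travel left.

```bash
python3 - <<'E'
from h import *
env.gripper_close(20)
p=C-.045*ex; q=tool(0)[0]
env.move_ptp([p[0],p[1],.25],q); env.servo_line([p[0],p[1],.145],rate=.12)
z=[]
hit=env.servo_line([p[0],p[1],.126],rate=.02,max_force=5); st("touch %s"%hit)
hit=env.servo_line([p[0],p[1],.120],rate=.02,max_force=10); st("press %s"%hit)
env.servo_line([p[0],p[1],.25],rate=.15)
env.let_go()
env.move_j([-1.208,.314,-.047,1.21,0,1.571]); env.hold(1); st("home")
save("side","s_side",(180,80,360,220),4); t=save("top","s_top")
E
```

```text
touch True t 85.7 p [ 0.5291 -0.302   0.1321] F [-2.11  1.08  6.7 ] w -0.0
press True t 86.0 p [ 0.5291 -0.302   0.132 ] F [-1.93  1.42  5.13] w 0.0001
home t 90.2 p [ 0.2129 -0.5611  0.231 ] F [0.08 0.88 0.36] w 0.0852
```

View pics/s_side.png

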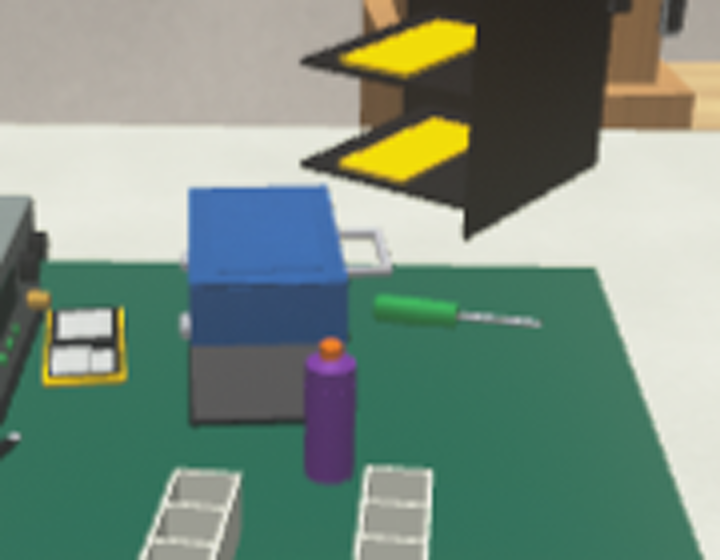

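View pics/s_top.png

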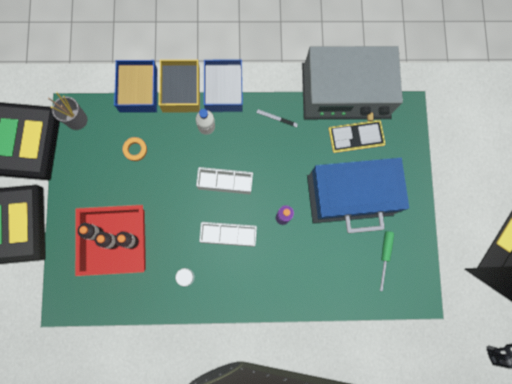

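The lid top was touched at z = 0.132, exactly its shut height, and did not give under pressing. Everything else is in place, so I hand in.

```bash
python3 -c "
from bench import env
print(env.hand_in(), env.read_t())"
```

```text
the job is handed in; nothing more can be done
the job is handed in; nothing more can be done
```

The job is done and handed in at about 90 s of the 210 s allowed, with no verdict reported.

- **Lid opened:** I gripped the handle bar and swung the lid to about 1.6 rad.
- **Cartridges:** there were five, each drawn straight up and weighed at the wrist. Two were heavy (about 300 and 290 g) and stand upright in the case. Three were light (about 83, 55 and 45 g) and stand in the bin. The 83 g reading is above the 45–75 g range for a spent one but far below 270 g, so I put it down to force-sensor noise.
- **Bin:** it was knocked aside while I was carrying the second light cartridge. I waited until it was still and measured it again before placing. The cartridge already in it rocked but stayed upright.
- **Lid shut:** I pressed it down by the handle, then tested it with a light press on top. The lid top was at 0.132 m, its fully shut height, and did not give.

In the last pictures both stands are empty and in place, and the purple look-alike and the bystanders have not visibly moved. The three spent cartridges are standing in the bin. I did not see the two in the case again after the lid was shut; they were last seen upright just before.

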